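# Tighten a viewport retaining ring with a pin spanner

## Task

Take the two-pin spanner from its rest, seat both of its pins in the two holes of the retaining ring on top of the chamber, and turn the ring clockwise (seen from above) with the spanner until it comes up tight against its stop. Be gentle: press and turn only as hard as it takes, because there is a glass window under the ring. Then lift the spanner off and stand it back in its rest, leaving the other things on the bench where they are.

Things in the scene. Friction and masses are not known exactly. Their poses are not given: they have to be found in the camera images.
- chamber: Round polished-steel chamber fixed to the bench, 184 mm wide; origin under its centre, z up. Its flat top is 84 mm high; eight 5 mm high bolt heads stand on it 78 mm from the axis; a short side port sticks out of the wall along +x.
- face (a point): Centre of the upper face of the bare aluminium retaining ring, 96 mm above the bench on the chamber's axis; axes as the chamber's. The ring is 76 mm outside, 40 mm inside, 9 mm thick, 3 mm above the chamber's top on a springy seal (gives 4 N per mm from first touch, 2 mm at most, then is rigid). Two opposite round through-holes of 8.5 mm are 29 mm from the axis.
- ring (a joint): How far the ring is from tight, rad: 0 = at its rigid stop; grows counter-clockwise from above; starts at 0.5 to 0.8. Needs 0.1 to 0.2 N m to turn: pins sliding on it under a few newtons do not drag it. It does not tell where the holes are: their line starts anywhere within 31 degrees (0.54 rad) either side of the chamber's x axis, and must be seen or felt for.
- spanner_grip (a point): Centre of the spanner's upright steel handle, 36 x 18 x 50 mm along its x, y, z (grip it across y). Under the handle is a cross bar 76 x 17 x 10 mm along x, its underside 39 mm below this point; under that two 6 mm pins with tapered tips, 29 mm either side along x, 7 mm long, tips 46 mm below this point. z is up in its rest. A half turn about z makes no difference. 220 g.
- pin_a (a point): Tip of the spanner's pin on its +x side.
- pin_b (a point): Tip of the spanner's pin on its -x side.
- spanner: The spanner as a whole; origin half-way between its pin tips, axes as spanner_grip.
- rest_top (a point): Centre of the top face of the white spanner rest, a fixed block 110 x 50 x 30 mm (x, y, z), 30 mm above the bench. A slot along its x, 78 mm long, 14 mm wide and 16 mm deep, takes both pins; the bar's underside then lies on the top face and spanner_grip is 39 mm above this point.
- centring_ring: Bystander: flat steel ring, 52 mm wide, 10 mm high; origin under its centre.
- blank_flange: Bystander: steel blank flange, 70 mm wide, 16 mm high; origin under its centre.
- open_wrench: Bystander: open-ended wrench lying on the bench, 150 mm long.
- screwdriver: Bystander: screwdriver lying on the bench, 170 mm long.
- solvent: Bystander: closed white bottle, 60 mm wide, 150 mm high; origin under its centre.
- beaker: Bystander: open steel beaker, 70 mm wide, 80 mm high; origin under its centre.
- screw_tray: Bystander: open steel tray with four compartments, 130 x 90 mm, 25 mm high; origin under its centre.
- gauge_cap: Bystander: black plastic cap, 36 mm wide, 22 mm high; origin under its centre.
There are look-alikes about, which are no part of the job. What is shaped like the part that bears rest_top but blue is not meant. Leave any purple look-alike of the spanner alone.

How it is judged:
By the outcome, as a careful person would: the job done as asked, in the order asked, and still so for the second after the job is handed in, with the robot touching nothing.
It also fails if it takes over 72 s, if anything falls off the work surface, if the arm or the gripper's body presses on something with over 40 N, if the wrist force passes 120 N, or if a joint passes its speed limit or range.

## Robot

A 6-joint arm with a two-finger parallel gripper is mounted at the origin on the work surface. World frame = base frame: x ahead of the robot, y to its left, z up, the work surface at z = 0. Lengths are in mm, angles in rad, forces in N, time in s.
With the tool pointing down it reaches from about 350 to 775 mm from the base axis. Payload 7.3 kg.
Tool frame: the origin (TCP) lies on the centre line of the jaws, within the pads' length; the fingertips stand 22 mm ahead of it and the grasp point (between the pads) lies 3 mm ahead of it; z points along the fingers, y is the direction in which the jaws open and shut (so a half turn about z gives the same grasp; the last joint's range is limited). The gripper opens to 92 mm and grips with 3 to 60 N. Pads are 19 mm wide; open, the fingers measure 130 mm over their backs; the gripper's body (75 mm by 190 mm) begins 47 mm behind the grasp point.
Start: joints at [1.054, 0.342, 1.524, -0, 1.275, -0.146], TCP at [190.226, 489.343, 248.741] pointing down, gripper open.
Joint ranges: [-2.53, 2.53], [-0.77, 2.02], [0.04, 2.7], [-1, 4.14], [0.28, 2.66], [-3.11, 3.11]. Speed limits (rad/s): [2.57, 2.57, 3.14, 3.14, 3.14, 3.14].

## Interface

Orientations are given as [roll, pitch, yaw] about the fixed x, y, z axes, in that order (R = Rz(yaw) Ry(pitch) Rx(roll)).
In Python, from plant import bot gives the robot as it stands.
- The arm moves only by the tool play_rows, never from a script. Its argument "moves" is one flat list of numbers, 5 for each row, row after row: the closure in counts, from 0 (fully open) to 255 (shut), then the shift along the tool's x, y, z in mm, then the turn about the tool's z in degrees. A call has 1 to 8 rows; each row is the pose to reach, as a shift and turn from the pose commanded when the call began, along the tool's axes at that moment; what a row does not reach only later rows make up. A row lasts 1/12 s, in which the tool goes at most 41.7 mm and 7.16 degrees, less where a joint would pass 70% of its speed; a pose out of reach is approached as far as the arm can. A call with a gripper value outside its range is refused whole. The fingers move at their own pace and stop on an object; the grip force is fixed at half the most. Time passes only in rows, so rows that repeat a pose let the fingers close. It gives the time, the measured TCP pose, the force and the opening at its end, in the units of the state.
- bot.get_obs(): the state, without advancing time (a new reading comes with each control period).
- bot.capture(name): name is "side" or "top" or "wrist"; returns a dict with "color" (480x640x3 uint8, red, green, blue), "fx", "fy", "cx", "cy" (pixels), "world_to_cam" (4x4, takes a point from world to camera coordinates); the wrist camera has in their place "T_tool_cam" (4x4, takes a point from camera to tool coordinates, whose origin is the TCP and whose axes are the flange's). Camera axes: x right, y down, z forward; pixel columns grow to the right and rows downward; lengths in mm; the calibration is good to about 2 mm. A picture is of the moment at which its call begins: read the wrist's pose just before it. There is no depth.
- bot.close_job(): hands the job in, once; it reports no verdict.
The state is a dict: "time": time; "joint_positions": joint angles; "dq": joint speeds; "tau": joint torques, N m; "tool_pos": TCP position; "tcp_rot": TCP orientation; "contact_force": force on the tool from outside, world axes, zero at the start; "moment": the same for the moment, N m; "grip_width": finger opening in mm.
Only numpy, scipy, OpenCV 4.12 (cv2) and the standard library are available. Lean on these libraries where they do the work, as an engineer would, in place of code of your own. Each camera call takes 0.05 s, during which the arm holds its last target.

## Working session

There is one attempt and no reset: what is moved stays moved. The work goes in short steps, Python scripts to look and compute and a tool call to move; the robot and the scene stay as the last step left them, time stands still between calls to the robot, and variables do not carry over. Pictures are saved under pics/ and viewed, and the job is handed in when it is done.

Besides the shell and the picture viewer there is one more tool, called after ">>>" as name(argument=value, ...) on one line, values as JSON. play_rows: Moves the arm, as the interface text tells. Its arguments: {"type":"object","properties":{"moves":{"type":"array","items":{"type":"number"}}},"required":["moves"]}

```bash
ls; mkdir -p pics; python3 - <<'E'
from plant import bot
import cv2
o=bot.get_obs(); print(o)
for n in("side","top","wrist"):
    c=bot.capture(n); cv2.imwrite(f"pics/{n}0.png",c["color"][:,:,::-1]); print(n,[c[k] for k in("fx","fy","cx","cy")]); print(c.get("world_to_cam",c.get("T_tool_cam")))
E
```

```text
pics
{'time': 0.0, 'joint_positions': array([ 1.05396881e+00,  3.42747550e-01,  1.52501925e+00, -3.47123579e-07,
        1.27542320e+00, -1.45978478e-01]), 'dq': array([ 0.00038256, -0.00090381, -0.00088744,  0.0005133 ,  0.00051996,
       -0.00051132]), 'tau': array([-3.35123359e-04, -4.31235337e+01, -2.44226933e+01,  7.17120920e-02,
        5.55522332e-02, -2.20040265e-04]), 'tool_pos': array([190.04188942, 488.98736898, 248.03128515]), 'tcp_rot': array([-3.14001225e+00, -2.32022872e-04,  2.77074353e+00]), 'contact_force': array([ 0.35681095, -0.08342213,  0.30179042]), 'moment': array([-0.04473141,  0.00763453, -0.0494494 ]), 'grip_width': 91.97380863298561}
side [524.9052600375466, 524.9052600375466, 319.83436828059064, 235.9093823622158]
[[ 7.26822935e-01 -6.86802067e-01  5.59835674e-03 -4.28738590e+02]
 [-5.31073843e-01 -5.67151678e-01 -6.29523270e-01  3.63977028e+02]
 [ 4.35533000e-01  4.54578810e-01 -7.76961461e-01  9.21169697e+02]
 [ 0.00000000e+00  0.00000000e+00  0.00000000e+00  1.00000000e+00]]
top [471.79741269074253, 471.79741269074253, 324.06836611484187, 238.13725958101082]
[[ 8.89674076e-03 -9.99958782e-01 -1.81143735e-03  1.47711278e+01]
 [-9.92815900e-01 -8.61700163e-03 -1.19341262e-01  6.07600663e+02]
 [ 1.19320734e-01  2.86017207e-03 -9.92851641e-01  1.29218396e+03]
 [ 0.00000000e+00  0.00000000e+00  0.00000000e+00  1.00000000e+00]]
wrist [334.5796246344266, 334.5796246344266, 323.4390206874126, 231.95961034291582]
[[-1.99484744e-03 -9.50418707e-01 -3.10966722e-01  8.35794622e+01]
 [ 9.99997733e-01 -2.12762969e-03  8.77783192e-05 -1.63960894e+00]
 [-7.45048187e-04 -3.10965842e-01  9.50420796e-01 -1.35222028e+02]
 [ 0.00000000e+00  0.00000000e+00  0.00000000e+00  1.00000000e+00]]
```

View pics/top0.png

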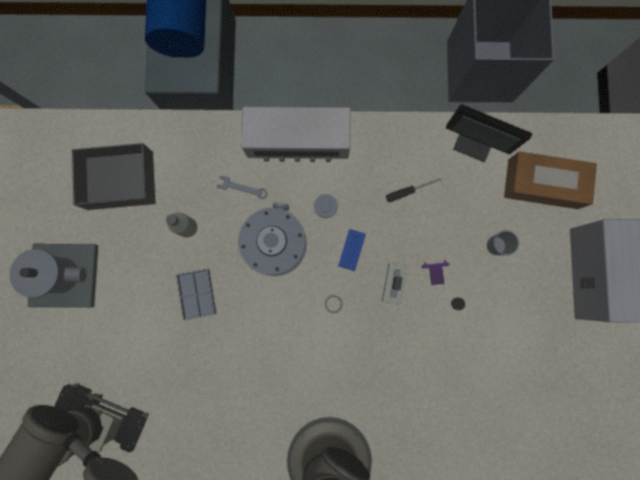

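View pics/side0.png

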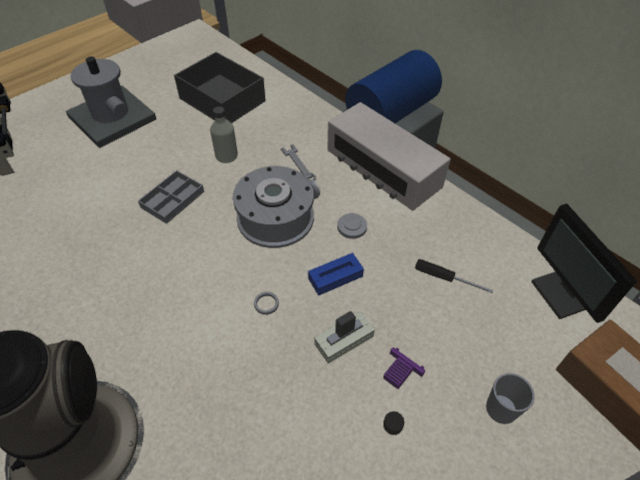

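View pics/wrist0.png

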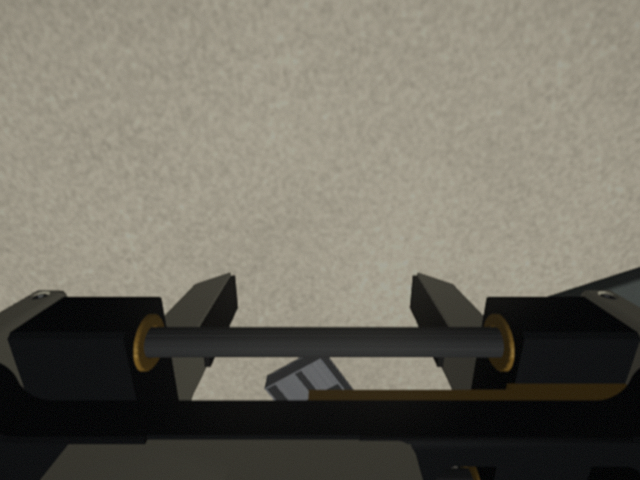

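Top view: white rest with the grey spanner at (395,283), a blue look-alike rest at (351,250) and a purple spanner at (436,271). The white rest fits the description. The chamber is at (272,240). I'll confirm with crops and measure.

```bash
cat > h.py <<'E'
import numpy as np,cv2
from scipy.spatial.transform import Rotation as R
from plant import bot
def K(c): return np.array([[c["fx"],0,c["cx"]],[0,c["fy"],c["cy"]],[0,0,1]])
def w2c(c,o=None):
    if "world_to_cam" in c: return np.array(c["world_to_cam"])
    T=np.eye(4);T[:3,:3]=R.from_euler('xyz',o["tcp_rot"]).as_matrix();T[:3,3]=o["tool_pos"]
    return np.linalg.inv(T@np.array(c["T_tool_cam"]))
def ray(c,px,z,o=None):
    W=w2c(c,o);Ri=W[:3,:3].T;p=-Ri@W[:3,3]
    d=Ri@np.linalg.inv(K(c))@np.array([px[0],px[1],1.]);return p+d*(z-p[2])/d[2]
def proj(c,P,o=None):
    W=w2c(c,o);q=W[:3,:3]@np.asarray(P,float)+W[:3,3];q=K(c)@q;return q[:2]/q[2]
E
python3 - <<'E'
from h import *
c=bot.capture("top");s=bot.capture("side")
a=cv2.resize(c["color"][255:315,365:465],None,fx=6,fy=6,interpolation=cv2.INTER_CUBIC)
b=cv2.resize(c["color"][195:285,225:315],None,fx=6,fy=6,interpolation=cv2.INTER_CUBIC)
cv2.imwrite("pics/ca.png",a[:,:,::-1]);cv2.imwrite("pics/cb.png",b[:,:,::-1])
d=cv2.resize(s["color"][300:370,300:390],None,fx=7,fy=7,interpolation=cv2.INTER_CUBIC);cv2.imwrite("pics/cc.png",d[:,:,::-1])
print(ray(c,(395,283),30),ray(s,(345,338),30),ray(c,(272,240),96),ray(s,(273,191),96))
E
```

```text
[ 483.56215082 -179.37929788   30.        ] [ 478.20033906 -189.15601765   30.        ] [594.02691339 159.85022096  96.        ] [593.24018736 157.16790075  96.        ]
```

View pics/ca.png

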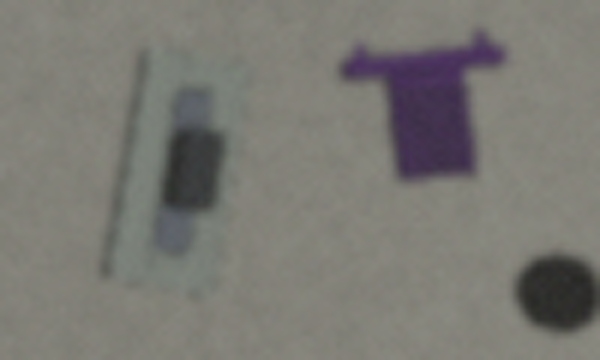

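View pics/cb.png

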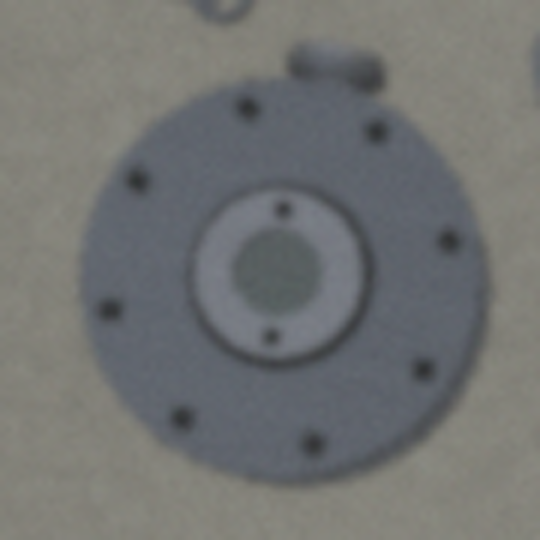

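View pics/cc.png

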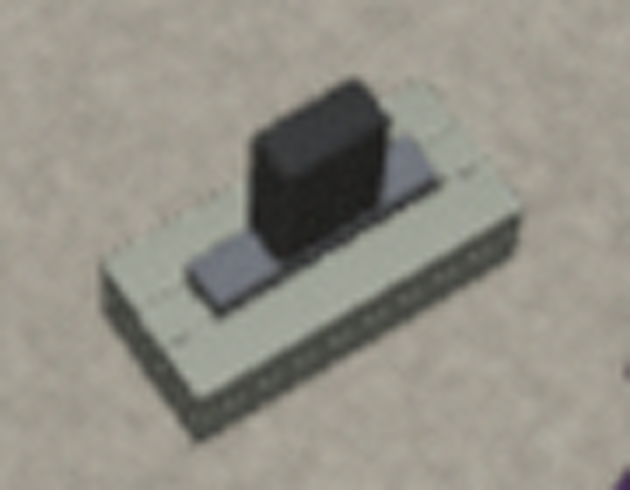

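```bash
python3 - <<'E'
from h import *
c=bot.capture("top");s=bot.capture("side")
A=lambda x,y:(365+x/6-.4,255+y/6-.4); B=lambda x,y:(225+x/6-.4,195+y/6-.4); C=lambda x,y:(300+x/7-.4,300+y/7-.4)
def ang(p,q): d=q-p; return np.degrees(np.arctan2(d[1],d[0]))
p,q=ray(c,A(173,252),40),ray(c,A(192,87),40);print("bar top",p,q,(p+q)/2,ang(p,q),np.linalg.norm(p-q))
print("handle top",ray(c,A(196,170),94), ray(s,C(320,130),94))
p,q=ray(c,A(108,275),30),ray(c,A(143,50),30);print("rest edge",ang(p,q),np.linalg.norm(p-q))
p,q=ray(s,C(202,395),30),ray(s,C(520,212),30);print("rest edge side",p,q,ang(p,q),np.linalg.norm(p-q))
p,q=ray(c,B(271,337),96),ray(c,B(283,209),96);print("holes",p,q,(p+q)/2,ang(p,q),np.linalg.norm(p-q))
print("ring c",ray(c,B(280,275),96))
E
```

```text
bar top [ 445.79273276 -173.23160979   40.        ] [ 521.90215566 -182.70701462   40.        ] [ 483.84744421 -177.96931221   40.        ] -7.096645615955565 76.69698526991108
handle top [ 482.11960812 -175.96396597   94.        ] [ 481.51537428 -182.80700003   94.        ]
rest edge -9.230822223842914 106.04940186698524
rest edge side [ 428.35403347 -194.51701594   30.        ] [ 532.16249134 -215.51628013   30.        ] -11.435958759780652 105.91111850507244
holes [564.92314899 165.19685731  96.        ] [622.68865993 161.11199878  96.        ] [593.80590446 163.15442805  96.        ] -4.044908448553192 57.90976017450295
ring c [592.83745337 161.79568202  96.        ]
```

```bash
cat >> h.py <<'E'
def to(P,yawdeg,o=None):
    o=o or bot.get_obs();M=R.from_euler('xyz',o["tcp_rot"]).as_matrix()
    M0=R.from_euler('xyz',[np.pi,0,o["tcp_rot"][2]]).as_matrix()
    d=M0.T@(np.array(P)-o["tool_pos"]);t=-((yawdeg-np.degrees(o["tcp_rot"][2])+180)%360-180)
    print("t",round(o["time"],2),"pos",o["tool_pos"].round(2),"rpy",np.degrees(o["tcp_rot"]).round(2),"F",o["contact_force"].round(2),"M",o["moment"].round(3),"w",round(o["grip_width"],1)," SHIFT",d.round(2),"TURN",round(t,2));return d,t
E
python3 - <<'E'
from h import *
to([483,-180,205],171.5)
E
```

```text
t 0.35 pos [190.2  489.27 248.58] rpy [-179.98   -0.    158.76] F [-0.46 -0.8  -0.09] M [ 0.016 -0.001 -0.031] w 92.1  SHIFT [-515.42 -517.69   43.58] TURN -12.74
```

>>> play_rows(moves=[60,-515.4,-517.7,0,-12.7,60,-515.4,-517.7,0,-12.7,60,-515.4,-517.7,0,-12.7,60,-515.4,-517.7,0,-12.7,60,-515.4,-517.7,0,-12.7,60,-515.4,-517.7,0,-12.7,60,-515.4,-517.7,0,-12.7,60,-515.4,-517.7,0,-12.7])

```text
time: 1.02
tool_pos: [323.3, 184.0, 249.0]
tcp_rot: [3.141, 0.001, 2.993]
contact_force: [0.7, 0.1, 0.1]
grip_width: 70.2
```

```bash
python3 - <<'E'
from h import *
to([483,-180,205],171.5)
E
```

```text
t 1.02 pos [323.27 184.03 249.01] rpy [1.7997e+02 5.0000e-02 1.7149e+02] F [0.67 0.07 0.09] M [ 0.059 -0.035  0.04 ] w 70.2  SHIFT [-211.87 -336.37   44.01] TURN -0.01
```

>>> play_rows(moves=[60,-211.9,-336.4,44,0,60,-211.9,-336.4,44,0,60,-211.9,-336.4,44,0,60,-211.9,-336.4,44,0,60,-211.9,-336.4,44,0,60,-211.9,-336.4,44,0,60,-211.9,-336.4,44,0,60,-211.9,-336.4,44,0])

```text
time: 1.68
tool_pos: [456.4, -119.9, 211.9]
tcp_rot: [3.142, 0.001, 2.992]
contact_force: [1.3, 1.1, 0.5]
grip_width: 69.9
```

>>> play_rows(moves=[60,-35,-56,7.3,0,60,-35,-56,7.3,0,60,-35,-56,7.3,0])

```text
time: 1.93
tool_pos: [483.6, -182.7, 203.8]
tcp_rot: [-3.14, 0.001, 2.988]
contact_force: [-1.1, -0.4, 0.6]
grip_width: 70.3
```

```bash
python3 - <<'E'
from h import *
o=bot.get_obs();to([483,-180,205],171.5,o)
c=bot.capture("wrist");cv2.imwrite("pics/w1.png",c["color"][:,:,::-1])
print(proj(c,[483,-180,94],o))
E
```

```text
t 1.93 pos [ 483.58 -182.71  203.76] rpy [-1.7993e+02  4.0000e-02  1.7123e+02] F [-1.11 -0.44  0.56] M [ 0.028 -0.    -0.025] w 70.3  SHIFT [ 0.99  2.59 -1.24] TURN -0.27
[329.34484788 235.27894422]
```

View pics/w1.png

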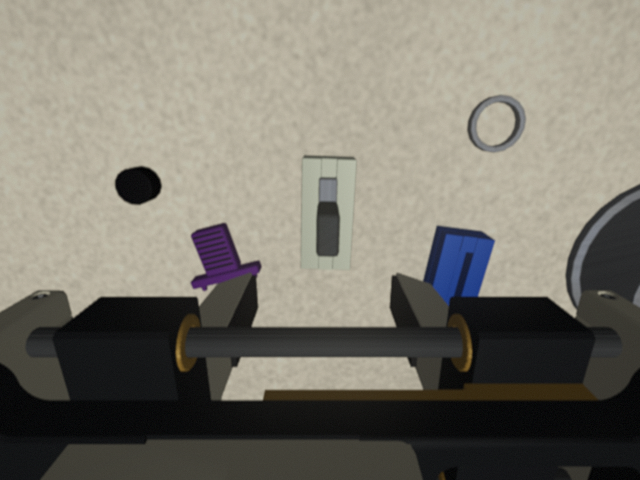

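```bash
python3 - <<'E'
from h import *
c=bot.capture("wrist")
b=cv2.resize(c["color"][145:280,285:375],None,fx=4.4,fy=4.4,interpolation=cv2.INTER_CUBIC);cv2.imwrite("pics/w1c.png",b[:,:,::-1])
E
```

```text
(no output)
```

View pics/w1c.png

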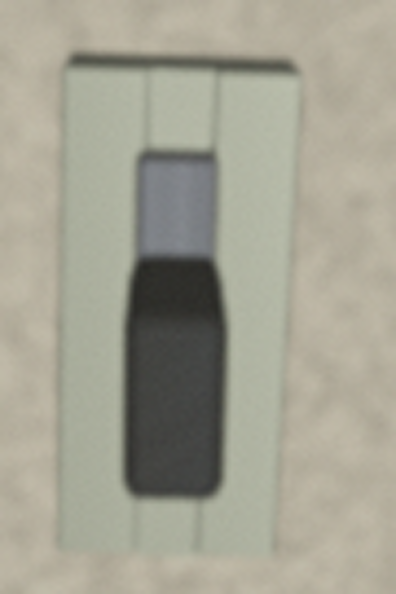

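```bash
python3 - <<'E'
from h import *
o=bot.get_obs();c=bot.capture("wrist")
A=lambda x,y:(285+x/4.4-.4,145+y/4.4-.4)
P=np.array([ray(c,A(*p),30,o) for p in((66,68),(298,71),(275,552),(57,550))]);print(P.round(1),P.mean(0))
an=lambda d:np.degrees(np.arctan2(d[1],d[0]))
print(an(P[3]-P[0]),an(P[2]-P[1]),np.linalg.norm(P[3]-P[0]),np.linalg.norm(P[1]-P[0]))
H=np.array([ray(c,A(*p),94,o) for p in((127,320),(223,320),(220,495),(125,495))]);print(H.round(1),H.mean(0),an(H[3]-H[0]),an(H[2]-H[1]))
E=np.array([ray(c,A(*p),40,o) for p in((140,155),(215,157))]);print(E,E.mean(0))
to([483,-180,205],171.5,o)
E
```

```text
[[ 427.4 -193.8   30. ]
 [ 435.3 -146.5   30. ]
 [ 542.3 -165.4   30. ]
 [ 534.2 -214.8   30. ]] [ 484.77885572 -180.1338371    30.        ]
-11.114531589280057 -10.015627858811378 108.82130650134206 47.96165948189727
[[ 465.3 -185.5   94. ]
 [ 467.8 -169.1   94. ]
 [ 500.  -174.2   94. ]
 [ 497.4 -191.1   94. ]] [ 482.6389276  -179.97947836   94.        ] -9.923323391128777 -9.08166718469553
[[ 445.90130911 -181.12057118   40.        ]
 [ 448.63456979 -166.08540808   40.        ]] [ 447.26793945 -173.60298963   40.        ]
t 2.03 pos [ 482.01 -178.62  204.16] rpy [ 1.7995e+02 -8.0000e-02  1.7135e+02] F [-0.75 -0.01 -0.04] M [0.041 0.041 0.011] w 70.1  SHIFT [-1.19 -1.21 -0.84] TURN -0.15
```

>>> play_rows(moves=[60,-1.5,1.5,40,1.2,60,-1.5,1.5,80,1.2,60,-1.5,1.5,80,1.2,60,-1.5,1.5,80,1.2])

```text
time: 2.42
tool_pos: [482.9, -175.2, 124.3]
tcp_rot: [3.14, -0.004, 2.973]
contact_force: [0.7, -0.1, 0.8]
grip_width: 70.0
```

```bash
python3 - <<'E'
from h import *
o=bot.get_obs();to([483.5,-180,72],170.2,o)
c=bot.capture("wrist");cv2.imwrite("pics/w2.png",c["color"][:,:,::-1])
to([483.5,-180,72],170.2)
E
```

```text
t 2.42 pos [ 482.9  -175.18  124.31] rpy [179.91  -0.23 170.35] F [ 0.69 -0.09  0.81] M [ 0.014  0.038 -0.009] w 70.0  SHIFT [-1.4  -4.65 52.31] TURN 0.15
t 2.47 pos [ 484.29 -176.14  126.07] rpy [1.8000e+02 2.0000e-02 1.7034e+02] F [-0.94 -0.05  1.74] M [-0.022  0.017  0.031] w 70.2  SHIFT [ 0.13 -3.94 54.07] TURN 0.14
```

View pics/w2.png

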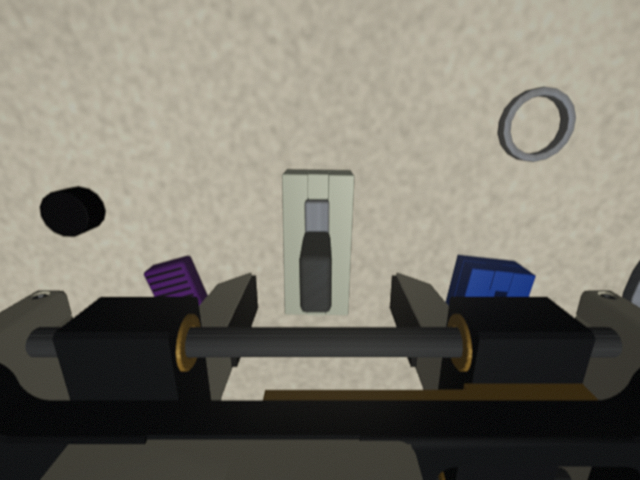

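>>> play_rows(moves=[60,0,-4,25,0.1,60,0,-4,30,0.1,60,0,-4,30,0.1])

```text
time: 2.72
tool_pos: [483.4, -180.6, 95.6]
tcp_rot: [3.141, 0.0, 2.97]
contact_force: [0.1, 0.2, -0.1]
grip_width: 70.6
```

```bash
python3 - <<'E'
from h import *
for i in range(3):
    o=bot.get_obs();to([483.5,-180,72],170.2,o)
    c=bot.capture("wrist")
cv2.imwrite("pics/w3.png",c["color"][:,:,::-1])
E
```

```text
t 2.72 pos [ 483.41 -180.64   95.64] rpy [179.99   0.   170.17] F [ 0.1   0.19 -0.1 ] M [0.015 0.04  0.067] w 70.6  SHIFT [2.000e-02 6.400e-01 2.364e+01] TURN -0.03
t 2.77 pos [ 483.83 -180.83   96.26] rpy [-1.7999e+02  7.0000e-02  1.7017e+02] F [-0.19  0.37 -0.07] M [ 0.018 -0.006 -0.016] w 69.9  SHIFT [ 0.47  0.76 24.26] TURN -0.03
t 2.82 pos [ 484.09 -180.99   96.49] rpy [-1.7997e+02  1.2000e-01  1.7017e+02] F [-0.12 -0.25  0.87] M [ 0.024 -0.001  0.   ] w 69.9  SHIFT [ 0.75  0.88 24.49] TURN -0.03
```

View pics/w3.png

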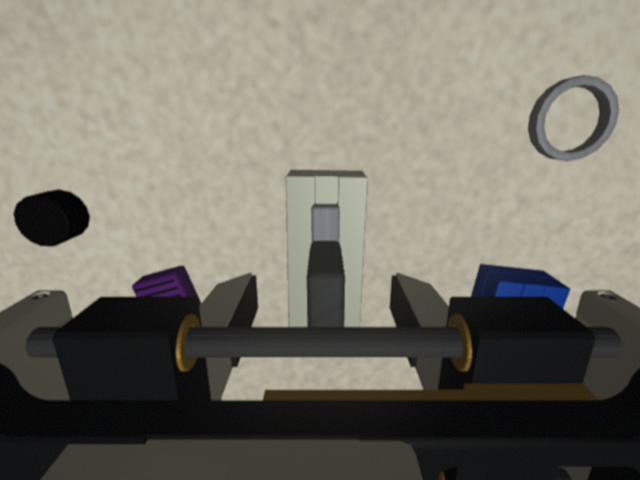

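>>> play_rows(moves=[60,0.5,0.5,15,0,60,0.5,0.5,24,0,60,0.5,0.5,24,0,60,0.5,0.5,24,0])

```text
time: 3.2
tool_pos: [482.9, -180.2, 70.9]
tcp_rot: [3.141, -0.001, 2.97]
contact_force: [-0.4, 0.2, -0.2]
grip_width: 69.8
```

```bash
python3 - <<'E'
from h import *
o=bot.get_obs();to([483.5,-180,72],170.2,o)
c=bot.capture("wrist")
cv2.imwrite("pics/w4.png",c["color"][:,:,::-1])
to([483.5,-180,72],170.2)
E
```

```text
t 3.2 pos [ 482.89 -180.18   70.92] rpy [ 1.7998e+02 -3.0000e-02  1.7016e+02] F [-0.37  0.23 -0.19] M [ 0.041 -0.007 -0.005] w 69.8  SHIFT [-0.57  0.28 -1.08] TURN -0.04
t 3.25 pos [ 483.2  -180.38   71.23] rpy [1.8000e+02 2.0000e-02 1.7016e+02] F [-0.53 -0.71  0.8 ] M [0.046 0.044 0.03 ] w 70.1  SHIFT [-0.23  0.43 -0.77] TURN -0.04
```

View pics/w4.png

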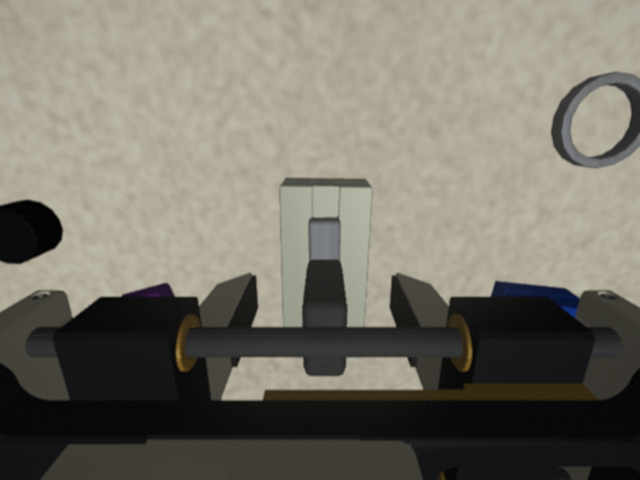

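>>> play_rows(moves=[255,0,0,0,0,255,0,0,0,0,255,0,0,0,0,255,0,0,0,0,255,0,0,0,0,255,0,0,0,0,255,0,0,0,0,255,0,0,0,0])

```text
time: 3.92
tool_pos: [482.9, -180.3, 70.7]
tcp_rot: [3.141, -0.0, 2.97]
contact_force: [-0.4, -0.0, 0.7]
grip_width: 21.6
```

```bash
python3 - <<'E'
from h import *
for i in range(2):
  o=bot.get_obs();to([483.5,-180,72],170.2,o)
  c=bot.capture("wrist")
cv2.imwrite("pics/w5.png",c["color"][:,:,::-1])
E
```

```text
t 3.92 pos [ 482.93 -180.3    70.75] rpy [179.99  -0.   170.15] F [-0.44 -0.    0.74] M [ 0.034 -0.002  0.043] w 21.6  SHIFT [-0.51  0.39 -1.25] TURN -0.05
t 3.97 pos [ 482.93 -180.26   70.73] rpy [179.99  -0.   170.15] F [ 1.16 -1.33 -2.48] M [-0.056  0.042  0.022] w 17.9  SHIFT [-0.52  0.35 -1.27] TURN -0.05
```

View pics/w5.png

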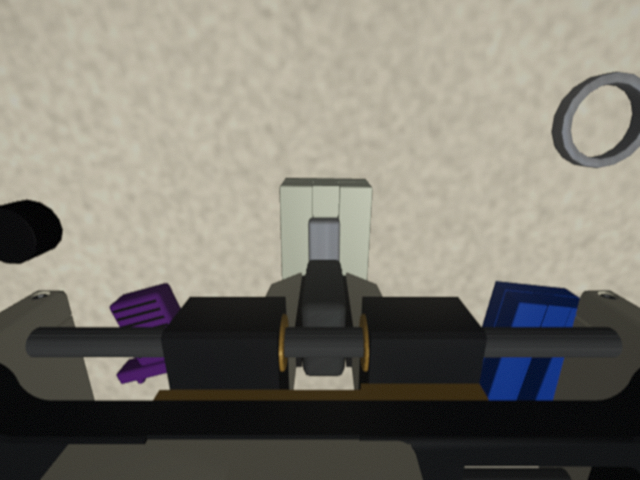

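>>> play_rows(moves=[255,0,0,0,0,255,0,0,0,0,255,0,0,-10,0,255,0,0,-25,0,255,0,0,-60,0,255,0,0,-100,0,255,0,0,-130,0,255,0,0,-130,0])

```text
time: 4.68
tool_pos: [485.6, -181.7, 207.6]
tcp_rot: [-3.138, 0.011, 2.97]
contact_force: [2.1, -0.6, -2.2]
grip_width: 17.9
```

```bash
python3 - <<'E'
from h import *
for i in range(2):
  o=bot.get_obs();to([664,152,204],176,o)
  c=bot.capture("wrist")
cv2.imwrite("pics/w6.png",c["color"][:,:,::-1])
s=bot.capture("side")["color"]; cv2.imwrite("pics/s6.png",s[:,:,::-1])
E
```

```text
t 4.68 pos [ 485.57 -181.68  207.65] rpy [-179.78    0.65  170.17] F [ 2.1  -0.56 -2.21] M [ 0.007 -0.076 -0.031] w 17.9  SHIFT [-118.85  359.24    3.65] TURN -5.83
t 4.73 pos [ 484.36 -181.07  204.47] rpy [-179.86    0.4   170.16] F [ 0.09 -0.79 -2.04] M [0.017 0.026 0.015] w 18.0  SHIFT [-120.08  358.87    0.47] TURN -5.84
```

View pics/s6.png

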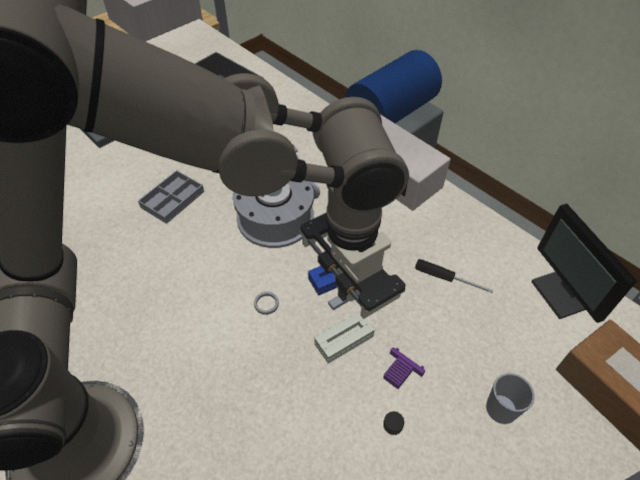

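View pics/w6.png

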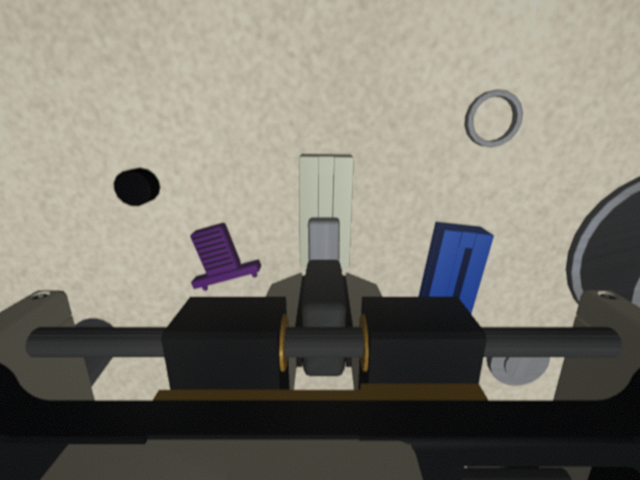

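The spanner is lifted; the wrist view shows the bar at (323,235) and the white rest now empty behind it. Moving to a viewpoint beyond the ring.

>>> play_rows(moves=[255,-120,359,0,-5.8,255,-120,359,0,-5.8,255,-120,359,0,-5.8,255,-120,359,0,-5.8,255,-120,359,0,-5.8,255,-120,359,0,-5.8,255,-120,359,0,-5.8,255,-120,359,0,-5.8])

```text
time: 5.5
tool_pos: [640.6, 115.0, 198.1]
tcp_rot: [-3.141, -0.005, 3.071]
contact_force: [1.3, -1.3, -2.3]
grip_width: 18.0
```

```bash
python3 - <<'E'
from h import *
to([664,152,204],176)
E
```

```text
t 5.5 pos [640.61 115.05 198.11] rpy [-179.96   -0.27  175.96] F [ 1.33 -1.26 -2.34] M [ 0.009 -0.057 -0.01 ] w 18.0  SHIFT [-20.73  38.51  -5.89] TURN -0.04
```

>>> play_rows(moves=[255,-18,40,-6,0,255,-18,40,-6,0,255,-18,40,-6,0,255,-18,40,-6,0])

```text
time: 5.83
tool_pos: [660.8, 151.6, 204.2]
tcp_rot: [-3.14, -0.005, 3.072]
contact_force: [-0.1, -0.4, -2.6]
grip_width: 17.7
```

```bash
python3 - <<'E'
from h import *
bot.capture("wrist");bot.capture("wrist")
o=bot.get_obs();to([664,152,204],176,o)
c=bot.capture("wrist")
cv2.imwrite("pics/w7.png",c["color"][:,:,::-1])
to([664,152,204],176)
print(proj(c,[593.5,162.5,96],o))
t=bot.capture("top")["color"]; cv2.imwrite("pics/t7.png",t[:,:,::-1])
E
```

```text
t 5.93 pos [661.05 150.34 205.45] rpy [-1.7995e+02 -1.6000e-01  1.7588e+02] F [ 0.6  -0.19 -1.86] M [-0.025  0.052 -0.014] w 18.3  SHIFT [-2.82  1.87  1.45] TURN -0.12
t 5.98 pos [661.3  150.15 206.04] rpy [-1.7997e+02 -1.0000e-01  1.7585e+02] F [ 0.55  0.04 -2.79] M [ 0.065  0.028 -0.026] w 17.7  SHIFT [-2.56  2.04  2.04] TURN -0.15
[336.29937285 146.3342524 ]
```

View pics/w7.png

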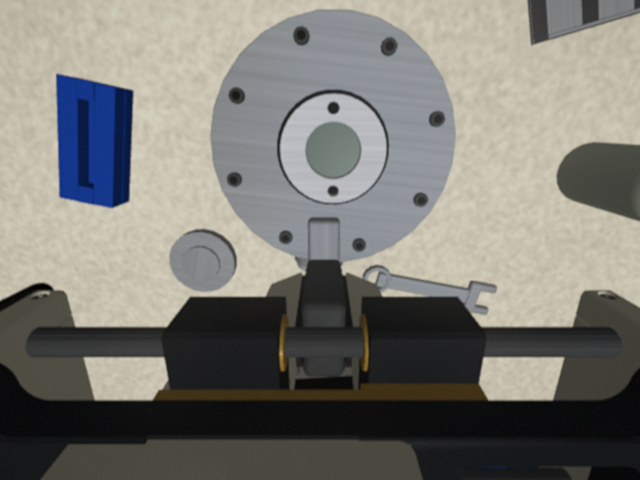

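```bash
python3 - <<'E'
from h import *
bot.capture("wrist")
o=bot.get_obs();c=bot.capture("wrist");o2=bot.get_obs()
g=cv2.cvtColor(c["color"],cv2.COLOR_RGB2GRAY).astype(float)
def cen(x,y,r=9):
    p=g[y-r:y+r+1,x-r:x+r+1];w=np.clip(120-p,0,None);yy,xx=np.mgrid[-r:r+1,-r:r+1];w=w*(xx**2+yy**2<r*r)
    return (x+(w*xx).sum()/w.sum(),y+(w*yy).sum()/w.sum())
for z in(96,):
  a,b=cen(333,107),cen(333,190);A,B=ray(c,a,z,o),ray(c,b,z,o)
  print(a,b,A,B,(A+B)/2,np.linalg.norm(A-B),np.degrees(np.arctan2(*(B-A)[1::-1])))
# tool frame plane intersection
T=np.array(c["T_tool_cam"])
def tray(px,z):
    d=T[:3,:3]@np.linalg.inv(K(c))@np.array([px[0],px[1],1.]);p=T[:3,3];return p+d*(z-p[2])/d[2]
zt=o2["tool_pos"][2]-96
print("tool frame holes",tray(a,zt),tray(b,zt),(tray(a,zt)+tray(b,zt))/2)
print("bar end",tray((308,219),30.7),tray((339.5,219),30.7),"mid",tray((308,240),30.7),tray((340,240),30.7))
to([593.5,162.5,204],176,o2)
k=cv2.resize(c["color"][205:395,265:385],None,fx=5,fy=5,interpolation=cv2.INTER_CUBIC)[:,:,::-1];cv2.imwrite("pics/w7c.png",cv2.resize(k,(378,600)))
E
```

```text
(np.float64(332.71298628603415), np.float64(106.2879932829555)) (np.float64(332.39908732628083), np.float64(188.87264053101018)) [567.49642743 161.8136619   96.        ] [624.80301152 157.80301987  96.        ] [596.14971948 159.80834088  96.        ] 57.446756469099704 -4.003358223700941
tool frame holes [ 94.66096128   4.68339292 110.95030078] [ 37.17496512   4.83133335 110.95030078] [ 65.9179632    4.75736314 110.95030078]
bar end [36.82170621 -9.79783877 30.7       ] [36.78837932  6.43341419 30.7       ] mid [25.34603774 -9.98545916 30.7       ] [25.31123584  6.8449077  30.7       ]
t 6.13 pos [661.72 150.51 206.95] rpy [-1.8000e+02 -1.0000e-02  1.7586e+02] F [-0.75 -0.23 -2.59] M [-0.004 -0.007 -0.02 ] w 18.0  SHIFT [68.9   7.04  2.95] TURN -0.14
```

View pics/w7c.png

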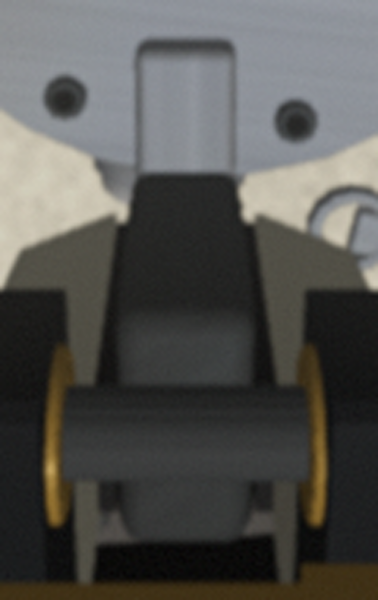

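>>> play_rows(moves=[255,35,3,10,0,255,67,6.6,20,0,255,67,6.6,45,0,255,67,6.6,50,0,255,67,6.6,50,0,255,67,6.6,50,0])

```text
time: 6.63
tool_pos: [596.7, 162.6, 157.6]
tcp_rot: [3.141, 0.002, 3.07]
contact_force: [0.4, 1.1, -2.6]
grip_width: 18.1
```

```bash
python3 - <<'E'
from h import *
to([594.9,161.9,144],176)
t=bot.capture("top")["color"];s=bot.capture("side")["color"];w=bot.capture("wrist")["color"]
cv2.imwrite("pics/t8.png",t[:,:,::-1]);cv2.imwrite("pics/w8.png",w[:,:,::-1])
cv2.imwrite("pics/s8.png",cv2.resize(s[120:260,200:360],None,fx=4,fy=4,interpolation=cv2.INTER_CUBIC)[:,:,::-1])
to([594.9,161.9,144],176)
E
```

```text
t 6.63 pos [596.71 162.57 157.6 ] rpy [1.7999e+02 9.0000e-02 1.7591e+02] F [ 0.37  1.07 -2.61] M [ 0.071 -0.026 -0.03 ] w 18.1  SHIFT [ 1.76 -0.8  13.6 ] TURN -0.09
t 6.78 pos [596.94 162.8  158.03] rpy [1.7996e+02 1.5000e-01 1.7592e+02] F [ 0.14  0.34 -1.94] M [ 0.003  0.009 -0.012] w 18.1  SHIFT [ 1.97 -1.04 14.03] TURN -0.08
```

View pics/s8.png

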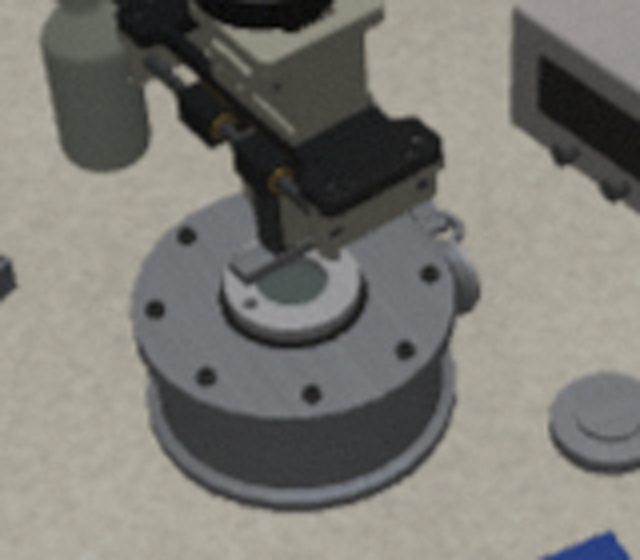

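View pics/w8.png

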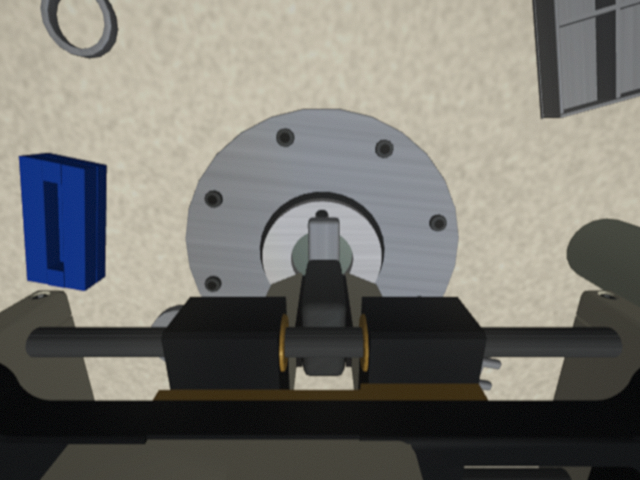

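```bash
python3 - <<'E'
from h import *
o=bot.get_obs();c=bot.capture("wrist");o2=bot.get_obs()
T=np.array(c["T_tool_cam"])
def tray(px,z):
    d=T[:3,:3]@np.linalg.inv(K(c))@np.array([px[0],px[1],1.]);p=T[:3,3];return p+d*(z-p[2])/d[2]
zt=o2["tool_pos"][2]-96
g=c["color"]
k=cv2.resize(g[185:275,255:390],None,fx=5,fy=5,interpolation=cv2.INTER_CUBIC);cv2.imwrite("pics/w8c.png",k[:,:,::-1])
print(zt,tray((321,214),zt),tray((308,219),30.7),tray((339.5,219),30.7))
gg=cv2.cvtColor(g,cv2.COLOR_RGB2GRAY)
print(gg[206:222,312:332])
print(gg[235,300:350]);print(gg[250,255:300]);print(gg[250,350:390])
to([594.9,161.9,144],176,o2)
E
```

```text
61.788200941366284 [31.11540144 -3.33486707 61.78820094] [36.82562625 -9.80005862 30.7       ] [36.79235022  6.43126742 30.7       ]
[[175 177 177 176 177 176 177 176 177 177 175 176 177 177 175 175 177 175
  175 175]
 [175 176 176 178 177 177 177 177 177 178 179 177 178 179 177 176 178 176
  176 178]
 [179 178 178 178 180 181 179 174 173 173 172 173 176 181 179 180 178 177
  178 179]
 [181 180 182 181 181 177 166 152 145 142 140 145 159 172 180 182 183 181
  181 182]
 [182 181 183 182 174 155 129 104  92  87  87  93 116 144 168 183 185 183
  180 182]
 [181 181 180 174 150 116  75  55  48  47  46  50  64  96 139 171 182 183
  181 182]
 [182 182 176 152 112  71  41  36  33  36  35  33  38  57  99 142 172 181
  184 180]
 [182 181 167 126  73  41  33  35  37  38  37  36  34  39  62 105 151 175
  181 182]
 [181 181 164 113  57  36  34  38  36  38  36  36  36  34  43  79 135 169
  182 181]
 [179 177 158 107  55  40  37  37  39  40  36  41  39  38  42  73 123 167
  179 178]
 [160 158 141  98  62  46  43  42  44  45  42  43  43  46  49  70 111 146
  159 159]
 [121 117 107  81  61  54  55  5
[... 410 characters left out ...]
 146 131 121 107  91 101 117 131 134 137 135 134 135 132
 133 132 134 133 135 137 137 138 140 138 135 133 131 131 132 130 132 130
 130 122 111 119 156 172 177 175 177 176 177 177 177 178]
[133 134 133 127  99  56  45 100 160 179 179 179 179 176 178 177 178 177
 178 177 178 178 177 178 177 179 179 177 178 178 179 177 178 177 178 178
 163 136 109 101 104 106 108 107 107]
[126 145 165 175 176 174 177 174 176 176 175 175 174 175 176 175 176 175
 176 175 175 176 176 175 175 177 175 177 176 176 156  96  43  46  90 130
 142 143 140 141]
t 6.83 pos [596.67 162.84 157.79] rpy [1.7997e+02 1.3000e-01 1.7593e+02] F [ 0.33  0.59 -1.87] M [-0.018  0.046 -0.007] w 17.7  SHIFT [ 1.7  -1.06 13.79] TURN -0.07
```

View pics/w8c.png

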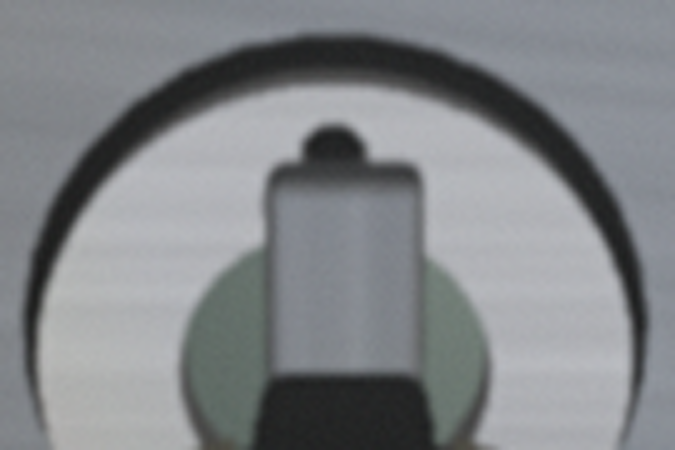

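>>> play_rows(moves=[255,1.9,-1.4,3,0,255,1.9,-1.4,8,0,255,1.9,-1.4,8,0,255,1.9,-1.4,8,0,255,1.9,-1.4,8,0])

```text
time: 7.25
tool_pos: [593.5, 161.8, 148.7]
tcp_rot: [3.142, -0.0, 3.071]
contact_force: [-0.0, 0.0, -2.7]
grip_width: 17.5
```

```bash
python3 - <<'E'
from h import *
o=bot.get_obs();c=bot.capture("wrist");o2=bot.get_obs()
g=c["color"]
k=cv2.resize(g[185:275,255:390],None,fx=5,fy=5,interpolation=cv2.INTER_CUBIC);cv2.imwrite("pics/w9c.png",k[:,:,::-1])
to([594.9,161.5,144],176,o);to([594.9,161.5,144],176,o2)
E
```

```text
t 7.25 pos [593.55 161.79 148.69] rpy [ 1.8000e+02 -1.0000e-02  1.7595e+02] F [-0.    0.   -2.73] M [ 0.028 -0.017  0.011] w 17.5  SHIFT [-1.37 -0.19  4.69] TURN -0.05
t 7.3 pos [593.62 161.8  148.81] rpy [1.8000e+02 1.0000e-02 1.7596e+02] F [-0.72 -0.31 -3.22] M [0.04  0.005 0.047] w 17.9  SHIFT [-1.3  -0.21  4.81] TURN -0.04
```

View pics/w9c.png

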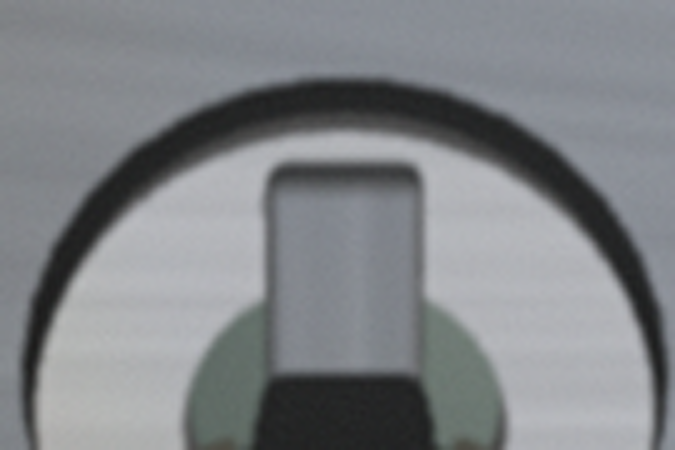

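```bash
python3 - <<'E'
from h import *
c=bot.capture("wrist");o=bot.get_obs()
T=np.array(c["T_tool_cam"])
def tray(px,z):
    d=T[:3,:3]@np.linalg.inv(K(c))@np.array([px[0],px[1],1.]);p=T[:3,3];return p+d*(z-p[2])/d[2]
z=o["tool_pos"][2]-96
g=cv2.cvtColor(c["color"],cv2.COLOR_RGB2GRAY)
print(z,g[198:222,322],g[198:222,326]);
print([tray((324,r),z).round(2) for r in(210,211,212)])
r=250;print(g[r,255:270],g[r,375:395])
to([594.2,161.8,144],176,o)
E
```

```text
52.89615644943456 [137 124  89  53  37  33  38  38  43  59  71  79 104 148 174 180 178 175
 157 116  75  62  71  84] [136 132  99  57  38  37  37  38  43  58  70  78 100 144 173 181 177 175
 155 117  75  63  73  86]
[array([35.9 , -1.52, 52.9 ]), array([35.3 , -1.52, 52.9 ]), array([34.7 , -1.52, 52.9 ])]
[134 135 134 133 121  75  40  32  39  82 140 174 181 180 179] [178 179 179 178 179 181 171 138  79  41  33  48  89 127 138 137 139 142
 136 140]
t 7.35 pos [593.66 161.82 148.9 ] rpy [1.7999e+02 2.0000e-02 1.7596e+02] F [ 0.    0.26 -2.18] M [ 0.042 -0.015  0.024] w 17.8  SHIFT [-0.54  0.02  4.9 ] TURN -0.04
```

>>> play_rows(moves=[255,0.8,0,1,0,255,0.8,0,3,0,255,0.8,0,4,0,255,0.8,0,5,0,255,0.8,0,6,0,255,0.8,0,6,0])

```text
time: 7.85
tool_pos: [592.6, 161.8, 142.5]
tcp_rot: [3.142, -0.0, 3.071]
contact_force: [0.3, 0.4, -2.1]
grip_width: 17.8
```

```bash
python3 - <<'E'
from h import *
bot.capture("wrist");o=bot.get_obs();to([592.9,161.8,136.7],176,o)
c=bot.capture("wrist");g=c["color"]
k=cv2.resize(g[185:275,255:390],None,fx=5,fy=5,interpolation=cv2.INTER_CUBIC);cv2.imwrite("pics/w10c.png",k[:,:,::-1])
E
```

```text
t 7.9 pos [592.69 161.83 142.64] rpy [ 1.8000e+02 -1.0000e-02  1.7595e+02] F [-0.12 -0.87 -2.58] M [0.018 0.018 0.016] w 17.8  SHIFT [-0.21 -0.02  5.94] TURN -0.05
```

View pics/w10c.png

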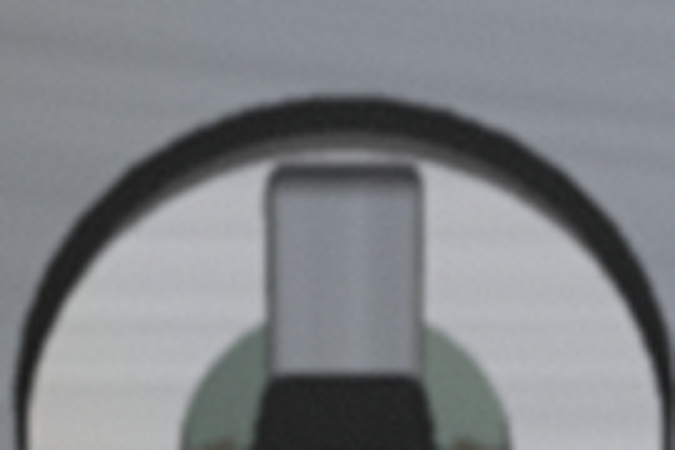

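>>> play_rows(moves=[255,0,0,0.7,0,255,0,0,1.4,0,255,0,0,2.1,0,255,0,0,2.1,0])

```text
time: 8.28
tool_pos: [592.7, 161.8, 140.5]
tcp_rot: [3.142, -0.0, 3.071]
contact_force: [0.1, 0.4, -2.8]
grip_width: 18.0
```

>>> play_rows(moves=[255,0,0,0.8,0,255,0,0,1.6,0,255,0,0,2.4,0,255,0,0,2.4,0])

```text
time: 8.62
tool_pos: [592.6, 161.8, 138.1]
tcp_rot: [3.142, -0.0, 3.071]
contact_force: [0.3, -0.7, -2.7]
grip_width: 18.2
```

```bash
python3 - <<'E'
from h import *
to([592.9,161.8,136.7],176)
c=bot.capture("wrist");g=c["color"]
k=cv2.resize(g[185:275,255:390],None,fx=5,fy=5,interpolation=cv2.INTER_CUBIC);cv2.imwrite("pics/w11c.png",k[:,:,::-1])
to([592.9,161.8,136.7],176)
E
```

```text
t 8.62 pos [592.64 161.83 138.05] rpy [ 1.8000e+02 -2.0000e-02  1.7595e+02] F [ 0.29 -0.74 -2.67] M [ 0.039 -0.015  0.028] w 18.2  SHIFT [-0.26 -0.01  1.35] TURN -0.05
t 8.67 pos [592.66 161.83 138.14] rpy [ 1.8000e+02 -1.0000e-02  1.7595e+02] F [ 0.74 -0.83 -2.87] M [0.009 0.031 0.008] w 17.9  SHIFT [-0.24 -0.01  1.44] TURN -0.05
```

View pics/w11c.png

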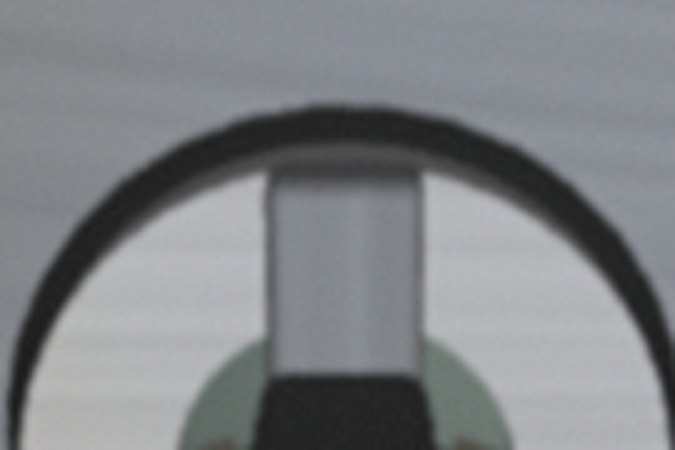

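>>> play_rows(moves=[255,0,0,1,0,255,0,0,1,0,255,0,0,1,2,255,0,0,1,4,255,0,0,1,6,255,0,0,1,8,255,0,0,1,8,255,0,0,1,8])

```text
time: 9.33
tool_pos: [593.0, 162.1, 137.4]
tcp_rot: [3.141, 0.001, 2.932]
contact_force: [0.8, 1.7, -3.5]
grip_width: 18.3
```

```bash
cat >> h.py <<'E'
def look(n):
    o=bot.get_obs();to([592.66,161.83,137],176,o)
    c=bot.capture("wrist");g=c["color"]
    cv2.imwrite(f"pics/{n}.png",cv2.resize(g[185:275,255:390],None,fx=5,fy=5,interpolation=cv2.INTER_CUBIC)[:,:,::-1])
    gg=cv2.cvtColor(g,cv2.COLOR_RGB2GRAY).astype(int)
    for r in(240,250,258):
        l=[x for x in range(250,300) if gg[r,x]<120<=gg[r,x+1]];q=[x for x in range(350,395) if gg[r,x]>=120>gg[r,x+1]]
        print(r,l,q)
    print(gg[198:226,324])
    return c,o
E
python3 - <<'E'
from h import *
look("w12c");look("w12c")
E
```

```text
t 9.33 pos [593.03 162.1  137.36] rpy [1.7996e+02 4.0000e-02 1.6802e+02] F [ 0.83  1.74 -3.46] M [ 0.363 -0.267  0.093] w 18.3  SHIFT [ 0.3  -0.34  0.36] TURN -7.98
240 [271] [375]
250 [265] [382]
258 [261] [385]
[140 140 140 139 137 137 133 103  57  37  34  39  40  37  46  64  77  80
  77  67  62  64  72  88 105 117 132 137]
t 9.38 pos [593.02 162.1  137.35] rpy [1.7996e+02 4.0000e-02 1.6802e+02] F [ 0.78  2.54 -3.59] M [ 0.305 -0.28   0.105] w 17.7  SHIFT [ 0.29 -0.34  0.35] TURN -7.98
240 [271] [375]
250 [265] [382]
258 [261] [385]
[141 142 139 139 137 139 134 100  60  37  38  39  36  36  45  63  75  78
  75  69  62  63  72  89 104 117 129 137]
```

View pics/w12c.png

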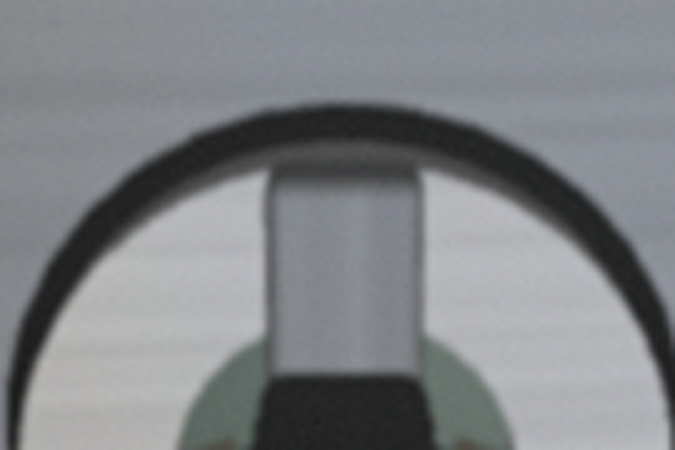

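>>> play_rows(moves=[255,0,0.2,0,2,255,0,0.3,0,4,255,0,0.3,0,6,255,0,0.3,0,8,255,0,0.3,0,10,255,0,0.3,0,10])

```text
time: 9.93
tool_pos: [593.1, 162.5, 137.4]
tcp_rot: [3.141, 0.001, 2.756]
contact_force: [1.8, 3.0, -3.4]
grip_width: 17.8
```

```bash
python3 - <<'E'
from h import *
look("w13c")
E
```

```text
t 9.93 pos [593.13 162.5  137.39] rpy [1.7994e+02 4.0000e-02 1.5793e+02] F [ 1.8   3.04 -3.41] M [ 0.526 -0.428  0.117] w 17.8  SHIFT [ 0.18 -0.8   0.39] TURN -18.07
240 [271] [375]
250 [265] [382]
258 [261] [385]
[139 140 139 137 140 144 135 101  58  37  36  36  35  38  45  64  77  80
  74  68  63  64  72  90 105 120 131 138]
```

>>> play_rows(moves=[255,0,0.4,0,0,255,0,0.6,0,2,255,0,0.7,0,4,255,0,0.8,0,6,255,0,0.9,0,8,255,0,0.9,0,8])

```text
time: 10.48
tool_pos: [593.3, 162.9, 137.4]
tcp_rot: [3.141, 0.0, 2.617]
contact_force: [2.0, 2.2, -3.0]
grip_width: 17.7
```

```bash
python3 - <<'E'
from h import *
look("w14c")
E
```

```text
t 10.48 pos [593.31 162.91 137.37] rpy [1.7999e+02 2.0000e-02 1.4995e+02] F [ 1.99  2.15 -2.98] M [ 0.251 -0.488  0.073] w 17.7  SHIFT [ 0.02 -1.26  0.37] TURN -26.05
240 [271] [375]
250 [265] [382]
258 [261] [385]
[142 144 145 148 150 152 142 107  63  38  37  39  39  39  46  65  79  82
  76  71  64  65  76  91 107 122 133 140]
```

View pics/w14c.png

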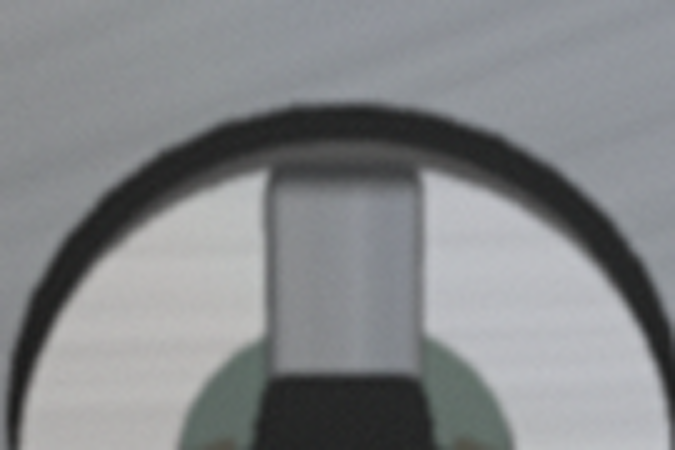

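>>> play_rows(moves=[255,0,0.3,0,1.5,255,0,0.5,0,3,255,0,0.6,0,4.5,255,0,0.6,0,4.5])

```text
time: 10.87
tool_pos: [593.5, 163.2, 137.3]
tcp_rot: [-3.141, 0.0, 2.539]
contact_force: [1.9, 0.5, -2.8]
grip_width: 17.8
```

```bash
python3 - <<'E'
from h import *
look("w15c")
E
```

```text
t 10.87 pos [593.46 163.19 137.31] rpy [-1.7998e+02  1.0000e-02  1.4550e+02] F [ 1.95  0.48 -2.83] M [ 0.103 -0.337  0.112] w 17.8  SHIFT [-0.11 -1.57  0.31] TURN -30.5
240 [271] [375]
250 [264] [382]
258 [261] [385]
[146 148 150 151 150 150 139 108  62  40  39  41  39  39  46  66  80  83
  77  72  66  66  76  94 112 124 135 141]
```

>>> play_rows(moves=[255,-0.1,0.2,0,1.5,255,-0.1,0.3,0,3,255,-0.1,0.3,0,3])

```text
time: 11.17
tool_pos: [593.6, 163.3, 137.3]
tcp_rot: [-3.141, 0.0, 2.487]
contact_force: [1.2, -0.7, -1.5]
grip_width: 17.9
```

```bash
python3 - <<'E'
from h import *
to([592,161,137],176)
bot.capture("wrist")
to([592,161,137],176)
E
```

```text
t 11.17 pos [593.59 163.32 137.32] rpy [-1.7997e+02  1.0000e-02  1.4249e+02] F [ 1.22 -0.71 -1.53] M [-0.073 -0.269  0.092] w 17.9  SHIFT [-0.15 -2.81  0.32] TURN -33.51
t 11.22 pos [593.61 163.34 137.32] rpy [-1.7997e+02  1.0000e-02  1.4256e+02] F [ 0.55 -0.63 -2.23] M [-0.104 -0.187  0.124] w 17.8  SHIFT [-0.14 -2.83  0.32] TURN -33.44
```

>>> play_rows(moves=[255,0,0,0,1.5,255,0,0.1,0,3,255,0,0.1,0,3])

```text
time: 11.47
tool_pos: [593.7, 163.5, 137.3]
tcp_rot: [-3.141, 0.0, 2.435]
contact_force: [1.1, -0.8, -1.4]
grip_width: 17.9
```

```bash
python3 - <<'E'
from h import *
to([592,161,137],176)
bot.capture("wrist")
to([592,161,137],176)
E
```

```text
t 11.47 pos [593.7  163.45 137.29] rpy [-1.7998e+02  1.0000e-02  1.3950e+02] F [ 1.14 -0.82 -1.43] M [-0.183 -0.211  0.076] w 17.9  SHIFT [-0.3  -2.96  0.29] TURN -36.5
t 11.52 pos [593.67 163.47 137.27] rpy [-179.97    0.    139.56] F [ 1.09 -1.19 -2.07] M [-0.21  -0.219  0.091] w 18.0  SHIFT [-0.33 -2.96  0.27] TURN -36.44
```

>>> play_rows(moves=[255,0,0,0,1.5,255,0,0.1,0,3,255,0,0.1,0,3])

```text
time: 11.77
tool_pos: [593.8, 163.6, 137.3]
tcp_rot: [-3.141, 0.0, 2.382]
contact_force: [1.0, -1.9, -2.0]
grip_width: 17.9
```

```bash
python3 - <<'E'
from h import *
to([592,161,137],176)
bot.capture("wrist")
to([592,161,137],176)
E
```

```text
t 11.77 pos [593.77 163.59 137.27] rpy [-1.7998e+02  1.0000e-02  1.3650e+02] F [ 0.98 -1.86 -1.96] M [-0.327 -0.273  0.086] w 17.9  SHIFT [-0.5  -3.1   0.27] TURN -39.5
t 11.82 pos [593.78 163.59 137.28] rpy [-1.7998e+02  1.0000e-02  1.3656e+02] F [ 0.91 -2.09 -1.73] M [-0.351 -0.231  0.143] w 17.6  SHIFT [-0.49 -3.11  0.28] TURN -39.44
```

>>> play_rows(moves=[255,-0.2,0,0,1,255,-0.3,0,0,2,255,-0.3,0,0,2])

```text
time: 12.07
tool_pos: [593.9, 163.6, 137.2]
tcp_rot: [-3.141, -0.0, 2.347]
contact_force: [-0.5, -1.1, -1.4]
grip_width: 18.0
```

```bash
python3 - <<'E'
from h import *
to([592,161,137],176)
bot.capture("wrist")
to([592,161,137],176)
E
```

```text
t 12.07 pos [593.86 163.61 137.23] rpy [-1.7998e+02 -1.0000e-02  1.3446e+02] F [-0.49 -1.07 -1.39] M [-0.27  -0.12   0.571] w 18.0  SHIFT [-0.56 -3.16  0.23] TURN -41.54
t 12.12 pos [593.88 163.6  137.23] rpy [-179.98   -0.    134.5 ] F [ 0.94 -1.8  -2.42] M [-0.28  -0.108  0.562] w 17.6  SHIFT [-0.54 -3.16  0.23] TURN -41.5
```

>>> play_rows(moves=[255,0,0,0,0.4,255,0,0,0,0.4,255,0,0,0,0.4])

```text
time: 12.37
tool_pos: [593.9, 163.6, 137.3]
tcp_rot: [-3.141, -0.0, 2.34]
contact_force: [0.1, -0.9, -2.2]
grip_width: 17.8
```

```bash
python3 - <<'E'
from h import *
look("w16c")
to([592,161,137],176)
E
```

```text
t 12.37 pos [593.91 163.62 137.25] rpy [-1.7999e+02 -1.0000e-02  1.3408e+02] F [ 0.07 -0.94 -2.19] M [-0.277 -0.012  0.686] w 17.8  SHIFT [-0.42 -2.14  0.25] TURN -41.92
240 [271] [375]
250 [264] [382]
258 [261] [385]
[141 144 146 145 150 148 139 108  62  40  37  39  38  41  49  67  81  82
  77  71  64  67  77  94 110 125 135 142]
t 12.42 pos [593.91 163.62 137.24] rpy [-1.7999e+02 -1.0000e-02  1.3408e+02] F [-0.27 -1.16 -1.27] M [-0.248 -0.002  0.68 ] w 18.1  SHIFT [-0.55 -3.2   0.24] TURN -41.92
```

View pics/w16c.png

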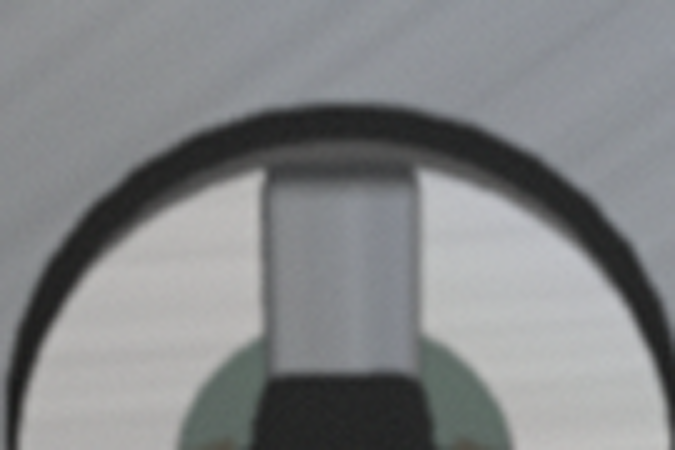

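>>> play_rows(moves=[255,0,0,0,-1,255,0,0,0,-2,255,0,0,0,-2.8,255,0,0,0,-2.8])

```text
time: 12.75
tool_pos: [594.0, 163.6, 137.2]
tcp_rot: [3.141, -0.0, 2.389]
contact_force: [-0.3, -0.0, -2.2]
grip_width: 17.7
```

```bash
python3 - <<'E'
from h import *
look("w17c")
to([592,161,137],176)
E
```

```text
t 12.75 pos [593.97 163.65 137.22] rpy [ 1.7999e+02 -2.0000e-02  1.3688e+02] F [-0.26 -0.03 -2.22] M [-0.328  0.029  0.057] w 17.7  SHIFT [-0.29 -2.22  0.22] TURN -39.12
240 [270] [375]
250 [264] [381]
258 [261] [385]
[143 143 143 145 146 145 136  99  55  38  37  37  36  40  51  69  80  82
  77  70  67  67  77  94 112 122 135 140]
t 12.8 pos [593.97 163.6  137.23] rpy [ 1.8000e+02 -2.0000e-02  1.3684e+02] F [-0.7 -1.2 -2.6] M [-0.246  0.076  0.074] w 17.9  SHIFT [-0.34 -3.24  0.23] TURN -39.16
```

View pics/w17c.png

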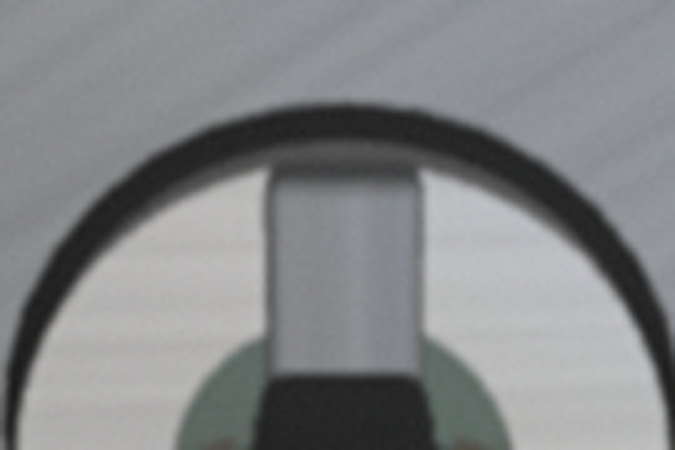

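>>> play_rows(moves=[255,0,0,0,-0.5,255,0,0,-1.5,-0.5,255,0,0,-3.5,-0.5,255,0,0,-6,-0.5,255,0,0,-10,-0.5,255,0,0,-25,-0.5,255,0,0,-55,-0.5,255,0,0,-65,-0.5])

```text
time: 13.47
tool_pos: [595.5, 164.0, 206.3]
tcp_rot: [3.137, 0.003, 2.397]
contact_force: [0.8, -0.0, -0.6]
grip_width: 18.2
```

```bash
python3 - <<'E'
from h import *
o=bot.get_obs();to([664,152,204],176,o)
c=bot.capture("wrist");cv2.imwrite("pics/w18.png",c["color"][:,:,::-1])
to([664,152,204],137)
E
```

```text
t 13.47 pos [595.46 164.02 206.31] rpy [179.73   0.19 137.36] F [ 0.77 -0.03 -0.57] M [ 0.016 -0.105 -0.046] w 18.2  SHIFT [-58.56  37.59   2.31] TURN -38.64
t 13.52 pos [596.13 164.1  207.35] rpy [179.61   0.3  137.36] F [ 1.32 -0.23 -0.33] M [-0.027 -0.057 -0.043] w 17.8  SHIFT [-58.12  37.08   3.35] TURN 0.36
```

View pics/w18.png

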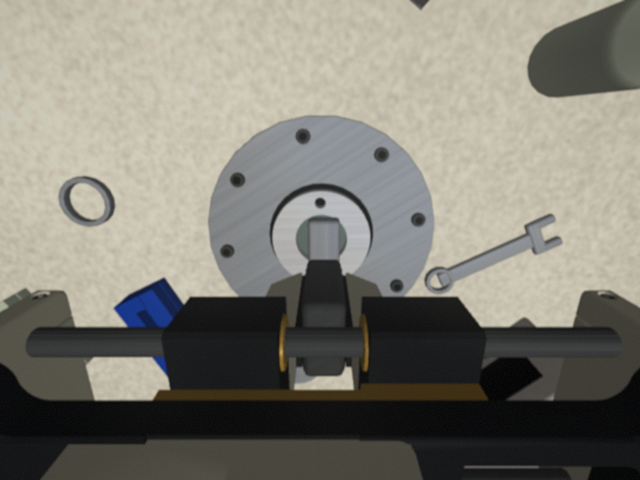

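>>> play_rows(moves=[255,-30,0,0,0,255,-60,0,0,0,255,-62,0,0,0,255,-62,0,0,0,255,-62,0,0,0])

```text
time: 13.93
tool_pos: [639.0, 121.7, 201.1]
tcp_rot: [-3.141, -0.002, 2.397]
contact_force: [0.1, 0.3, -2.3]
grip_width: 17.9
```

```bash
python3 - <<'E'
from h import *
bot.capture("wrist")
o=bot.get_obs();to([483,-180,204],170.2,o)
c=bot.capture("wrist");cv2.imwrite("pics/w19.png",c["color"][:,:,::-1])
g=cv2.cvtColor(c["color"],cv2.COLOR_RGB2GRAY)
n,l,s,ce=cv2.connectedComponentsWithStats((g<90).astype(np.uint8))
ring=[(ce[i],s[i,4]) for i in range(n) if 25<s[i,4]<250 and 80<ce[i][1]<260 and 200<ce[i][0]<460];print(ring)
h=[p for p,a in ring if abs(p[0]-330)<35]
W=[ray(c,p,96,o) for p in h]
for i in range(len(W)):
  for j in range(i):
    d=W[i]-W[j];print(h[j],h[i],np.linalg.norm(d),np.degrees(np.arctan2(d[1],d[0])),(W[i]+W[j])/2)
E
```

```text
t 13.98 pos [638.85 122.16 201.51] rpy [-1.7996e+02 -8.0000e-02  1.3737e+02] F [ 0.2   0.32 -2.77] M [-0.036 -0.031 -0.024] w 17.7  SHIFT [ -89.99 -327.86   -2.49] TURN -32.83
[(array([231.95192308,  94.53846154]), np.int32(208)), (array([322.34408602, 118.65591398]), np.int32(93)), (array([429.23780488, 141.56707317]), np.int32(164)), (array([220.90909091, 178.18787879]), np.int32(165)), (array([324.53030303, 201.10606061]), np.int32(66)), (array([405.14705882, 218.82352941]), np.int32(136)), (array([323.1744186 , 219.09302326]), np.int32(86)), (array([266.98518519, 241.4       ]), np.int32(135))]
[322.34408602 118.65591398] [324.53030303 201.10606061] 57.41812474383106 -41.201737263798556 [596.15899445 160.03466332  96.        ]
[322.34408602 118.65591398] [323.1744186  219.09302326] 71.12795648566257 -42.30517245300928 [600.86050459 155.00829813  96.        ]
[324.53030303 201.10606061] [323.1744186  219.09302326] 13.764961979806753 -46.912638504310515 [622.46105775 136.09728638  96.        ]
```

View pics/w19.png

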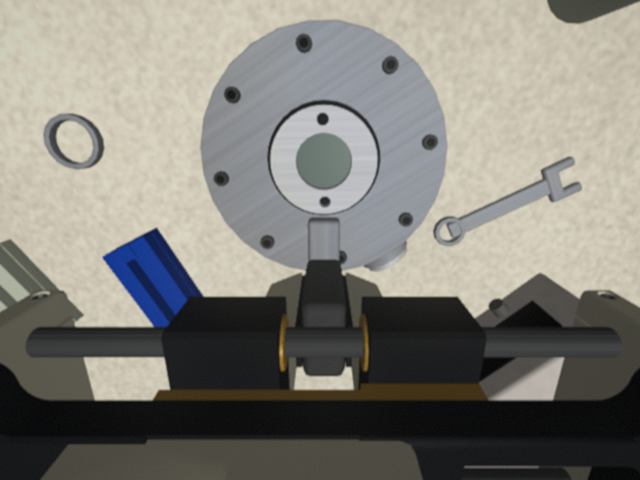

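>>> play_rows(moves=[255,-90,-328,-3,-32.8,255,-90,-328,-3,-32.8,255,-90,-328,-3,-32.8,255,-90,-328,-3,-32.8,255,-90,-328,-3,-32.8,255,-90,-328,-3,-32.8,255,-90,-328,-3,-32.8,255,-90,-328,-3,-32.8])

```text
time: 14.7
tool_pos: [487.5, -171.0, 205.5]
tcp_rot: [3.142, 0.001, 2.971]
contact_force: [0.7, -1.2, -2.2]
grip_width: 17.8
```

```bash
python3 - <<'E'
from h import *
to([482.93,-180.28,190],170.15)
E
```

```text
t 14.7 pos [ 487.52 -170.95  205.52] rpy [1.8000e+02 4.0000e-02 1.7024e+02] F [ 0.65 -1.17 -2.19] M [ 0.03  -0.051 -0.093] w 17.8  SHIFT [ 2.94 -9.97 15.52] TURN 0.09
```

>>> play_rows(moves=[255,3,-10,15,0.1,255,3,-10,50,0.1,255,3,-10,85,0.1,255,3,-10,105,0.1,255,3,-10,105,0.1,255,3,-10,105,0.1,255,3,-10,105,0.1])

```text
time: 15.28
tool_pos: [485.2, -179.8, 101.7]
tcp_rot: [-3.141, 0.003, 2.969]
contact_force: [-0.4, -0.7, -2.0]
grip_width: 18.0
```

```bash
python3 - <<'E'
from h import *
bot.capture("wrist");to([482.93,-180.28,71],170.15)
c=bot.capture("wrist");cv2.imwrite("pics/w20.png",c["color"][:,:,::-1])
to([482.93,-180.28,71],170.15)
E
```

```text
t 15.33 pos [ 485.4  -180.03  102.05] rpy [-179.94    0.2   170.1 ] F [ 0.33  0.4  -2.18] M [ 0.012 -0.036 -0.003] w 17.6  SHIFT [ 2.39 -0.67 31.05] TURN -0.05
t 15.38 pos [ 485.39 -180.11  102.09] rpy [-179.94    0.21  170.09] F [ 0.13 -0.08 -1.37] M [-0.001 -0.01  -0.05 ] w 17.9  SHIFT [ 2.39 -0.59 31.09] TURN -0.06
```

View pics/w20.png

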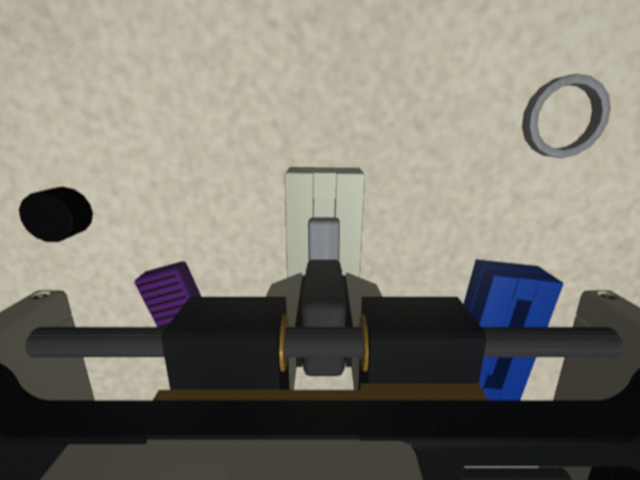

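Aligned over the slot (bar centred at column 323 over the slot at about 324). Lowering gently.

>>> play_rows(moves=[255,2.2,-0.5,6,0,255,2.2,-0.5,12,0,255,2.2,-0.5,18,0,255,2.2,-0.5,23,0,255,2.2,-0.5,27,0,255,2.2,-0.5,29,0,255,2.2,-0.5,29,0])

```text
time: 15.97
tool_pos: [481.8, -180.0, 70.9]
tcp_rot: [3.141, -0.001, 2.968]
contact_force: [-0.3, 0.0, -2.2]
grip_width: 17.8
```

```bash
python3 - <<'E'
from h import *
bot.capture("wrist");to([482.93,-180.28,71],170.15)
E
```

```text
t 16.02 pos [ 481.93 -180.03   70.97] rpy [ 1.7999e+02 -1.0000e-02  1.7005e+02] F [-0.09  0.69 -2.89] M [-0.033 -0.009  0.026] w 17.9  SHIFT [-1.03 -0.08 -0.03] TURN -0.1
```

>>> play_rows(moves=[255,-1,0,0.3,0,255,-1,0,0.5,0,255,-1,0,0.7,0,255,-1,0,0.7,0])

```text
time: 16.35
tool_pos: [483.1, -180.2, 70.7]
tcp_rot: [-3.142, 0.001, 2.968]
contact_force: [-0.4, -0.0, 1.5]
grip_width: 17.6
```

Contact (Fz rose from −2.5 to +1.5 N). Releasing.

>>> play_rows(moves=[60,0,0,0,0,60,0,0,0,0,60,0,0,0,0,60,0,0,0,0,60,0,0,0,0,60,0,0,0,0,60,0,0,0,0,60,0,0,0,0])

```text
time: 17.02
tool_pos: [482.9, -180.2, 70.4]
tcp_rot: [3.142, 0.0, 2.968]
contact_force: [-0.2, 0.0, 0.6]
grip_width: 66.2
```

>>> play_rows(moves=[60,0,0,-10,0,60,0,0,-30,0,60,0,0,-60,0,60,0,0,-100,0,60,0,0,-130,0,60,0,0,-130,0])

```text
time: 17.52
tool_pos: [485.6, -181.6, 207.6]
tcp_rot: [-3.138, 0.012, 2.968]
contact_force: [0.8, -0.9, -0.2]
grip_width: 70.0
```

```bash
python3 - <<'E'
from h import *
o=bot.get_obs();to([482.93,-180.28,71],170.15,o)
c=bot.capture("wrist");cv2.imwrite("pics/w21.png",c["color"][:,:,::-1])
E
```

```text
t 17.52 pos [ 485.62 -181.59  207.56] rpy [-179.77    0.67  170.07] F [ 0.83 -0.86 -0.19] M [ 0.003 -0.021 -0.044] w 70.0  SHIFT [  2.87   0.82 136.56] TURN -0.08
```

View pics/w21.png

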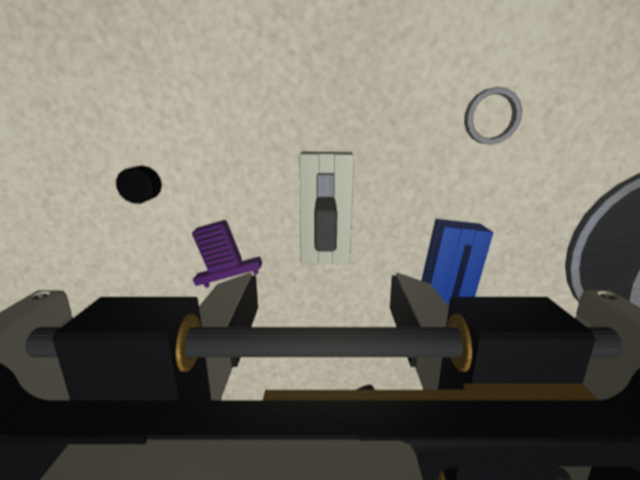

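```bash
python3 - <<'E'
from h import *
c=bot.capture("top");cv2.imwrite("pics/t22.png",cv2.resize(c["color"][195:285,225:315],None,fx=6,fy=6,interpolation=cv2.INTER_CUBIC)[:,:,::-1])
s=bot.capture("side");cv2.imwrite("pics/s22.png",s["color"][:,:,::-1])
E
```

```text
(no output)
```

View pics/t22.png

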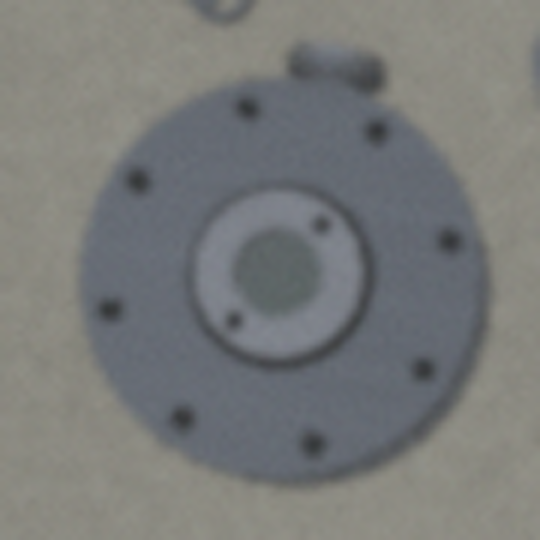

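View pics/s22.png

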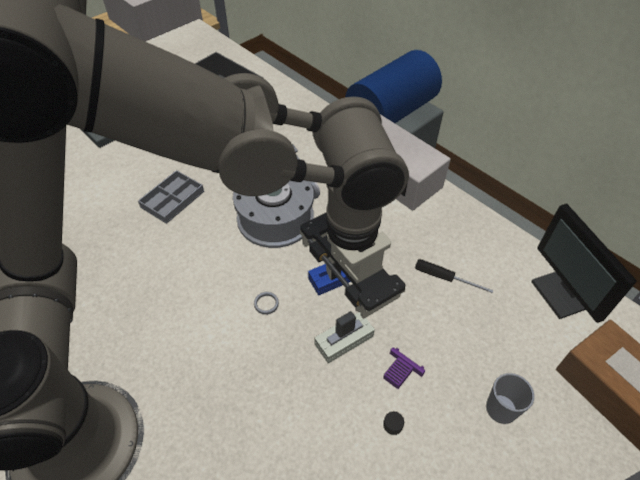

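The ring's holes have moved from (283,209)/(271,336) to (320,223)/(233,320) in the top crop. The side view shows the spanner standing in the white rest at (345,330), with the nearby things where they were. The arm is clear, so I'm handing in.

```bash
python3 -c "
from plant import bot
bot.close_job()"
```

```text
the job is handed in; nothing more can be done
```

The ring is turned clockwise up against its stop, and the spanner is back standing in its white rest. I handed the job in at about 17.6 s of the 72 s allowed.

- **Seating:** both pins dropped about 6 mm into the holes with no rise in force. Fully lowered, the press was about 1 N, and sideways force stayed under about 4 N while turning.
- **Turning:** the ring turned at about 0.1 N m. The torque then jumped to 0.57 N m and reached 0.69 N m after another 0.4°, which I took as the stop. I did not push further. I backed off about 3° to take off the load before lifting.
- **Ring check:** the holes' line moved from −4.0° to −41.2° (37°, or 0.65 rad), which is within the stated 0.5 to 0.8 rad. This and the torque jump are my evidence that it is tight; nothing measures the ring's stop directly.
- **Return:** bench contact showed as a change in vertical force of about 4 N. The last pictures show the spanner upright in the rest, and the bystanders and look-alikes in view where they were. The bottle was outside those last pictures and the wrench only partly in them, so I did not re-check them at the end.
- **Disagreement:** the wrist camera's positions were off by about 2 to 3 mm in the tool frame. I aligned the pins by comparing the bar and the ring in the same picture, and corrected the turning centre using the sideways force.

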